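# Find the full tin by heft

## Robot

A 7-joint arm with a two-finger parallel gripper is mounted at the origin on the work surface. World frame = base frame: x ahead of the robot, y to its left, z up, the work surface at z = 0. Lengths are in mm, angles in rad, forces in N, time in s.
With the tool pointing down it reaches from about 425 to 875 mm from the base axis. Payload 4.7 kg.
Tool frame: the origin (TCP) lies at the very end of the fingers, on their centre line; the grasp point (between the pads) lies 19 mm behind it (arm.pinch_z is the distance from the TCP to the grasp point, in mm); x points along the fingers, y is the direction in which the jaws open and shut, and the axes are right-handed (so a half turn about x gives the same grasp; the last joint's range is limited). The gripper opens to 87 mm and grips with 3 to 60 N. Pads are 19 mm wide; open, the fingers measure 117 mm over their backs; the gripper's body (75 mm by 190 mm) begins 51 mm behind the grasp point.
Start: joints at [1.269, 0.321, -0.07, 1.45, 0.023, 1.371, -0.057], TCP at [201.855, -617.884, 222.587] pointing down, gripper open.
Joint ranges: [-2.86, 2.86], [-0.3, 2.09], [-1.38, 1.24], [0.06, 2.45], [-1.56, 4.7], [0.09, 2.05], [-2.69, 2.69]. Speed limits (rad/s): [2.57, 2.57, 3.14, 3.14, 3.14, 3.14, 3.14].

## Interface

Orientations are given as a rotation vector (axis times angle).
In Python, from station import arm, optics gives the robot as it stands. The module is installed in compiled form; this text tells all that it offers.
- The arm moves only by the shell command python3 -m pendant 'ROWS' [OPENING] [FORCE]. ROWS is JSON, a list of rows, each a list of 2 entries, a list of its own where there are three numbers: the shift along the world's x, y, z in mm, then the turn, a rotation vector about the world's x, y, z in degrees. In form: [[[dx, dy, dz], [wx, wy, wz]], ...]. A call has 1 to 12 rows; each row is the pose to reach, as a shift and turn from the pose commanded when the call began; what a row does not reach only later rows make up. A row lasts 1/12 s, in which the tool goes at most 41.7 mm and 7.16 degrees, less where a joint would pass 70% of its speed; a pose out of reach is approached as far as the arm can. A call with a gripper value outside its range is refused whole. OPENING is the opening in per cent of the stroke, from 0 (shut) to 100 (fully open), set as the call begins (- or left out, the last holds). The fingers move at their own pace and stop on an object; FORCE is the grip in N (left out, the last holds). Time passes only in rows, so rows that repeat a pose let the fingers close. It gives the time, the measured TCP pose, the force and the opening at its end, in the units of the state.
- arm.state(): the state, without advancing time (a new reading comes with each control period).
- optics.snapshot(name): name is "side" or "top" or "wrist"; returns a dict with "color" (400x640x3 uint8, blue, green, red), "fx", "fy", "cx", "cy" (pixels), "world_from_camera" (4x4, takes a point from camera to world coordinates); the wrist camera has in their place "tool_from_camera" (4x4, takes a point from camera to tool coordinates, whose origin is the TCP and whose axes are the tool frame's). Camera axes: x right, y down, z forward; pixel columns grow to the right and rows downward; lengths in mm; the calibration is good to about 2 mm. A picture is of the moment at which its call begins: read the wrist's pose just before it. There is no depth.
- arm.finish_job(): hands the job in, once; it reports no verdict.
The state is a dict: "t": time; "q": joint angles; "dq": joint speeds; "effort": joint torques, N m; "eef_pos": TCP position; "orientation": TCP orientation; "contact_force": force on the tool from outside, world axes, zero at the start; "ft_torque": the same for the moment, N m; "finger_gap": opening from 0.0 (shut) to 1.0 (fully open).
Only numpy, scipy, OpenCV 4.12 (cv2) and the standard library are available. Lean on these libraries where they do the work, as an engineer would, in place of code of your own. Each camera call takes 0.05 s, during which the arm holds its last target.

## Task

Two of these three identical closed yellow tins are running low and one is full: heft them to find out which. Set the two low ones down (do not drop them) upright in the blue refill tray and let go of them, and finish holding the full, heaviest one up in the gripper for the cook, upright, still, and more than 10 cm clear above the worktop. Do not knock any tin over, and leave the bowl, the bottle and the spatula where they are.

Things in the scene. Friction and masses are not known exactly. Their poses are not given: they have to be found in the camera images.
- tin_a: one of three look-alike closed yellow tins, blank white label on each broad face: 90 mm long (its x), 56 wide (its y), 130 tall, plus a flat round steel lid 47 across, 6 high; origin at the centre of its underside, z up. Stands on the worktop. Grip across the 56 mm, high up. Two tins are low (0.29 to 0.42 kg each in all), one is full (0.72 to 0.92 kg); which cannot be seen and changes every time
- tin_b: one of three look-alike closed yellow tins, blank white label on each broad face: 90 mm long (its x), 56 wide (its y), 130 tall, plus a flat round steel lid 47 across, 6 high; origin at the centre of its underside, z up. Stands on the worktop. Grip across the 56 mm, high up. Two tins are low (0.29 to 0.42 kg each in all), one is full (0.72 to 0.92 kg); which cannot be seen and changes every time
- tin_c: one of three look-alike closed yellow tins, blank white label on each broad face: 90 mm long (its x), 56 wide (its y), 130 tall, plus a flat round steel lid 47 across, 6 high; origin at the centre of its underside, z up. Stands on the worktop. Grip across the 56 mm, high up. Two tins are low (0.29 to 0.42 kg each in all), one is full (0.72 to 0.92 kg); which cannot be seen and changes every time
- tray: fixed blue plastic open tray for tins to be refilled, 220 mm (its x) by 320 mm (its y), 28 mm high, walls 5 mm with a narrow rim lip; its flat inner floor (210 by 310 mm) lies 5 mm above the worktop; origin at the centre of its underside, z up. Empty at the start; both low tins fit side by side along its y
- bowl: bystander: small round metal bowl, 130 mm across, 55 mm high, loose; origin at the centre of its underside
- bottle: bystander: white plastic bottle with a red cap, 60 mm across, 150 mm high, standing loose; origin at the centre of its underside
- spatula: bystander: kitchen spatula with a red handle, 240 mm long, lying flat and loose beyond the tins; origin on its underside near the middle, x along it towards the blade
Things that resemble listed ones, but are neither listed nor needed, are in the scene too. Leave any green or purple look-alike of the tin_a alone.

How it is judged:
By the outcome, as a careful person would: the job done as asked, in the order asked, and still so for the second after the job is handed in, while the arm keeps its last pose, push and grip.
It also fails if it takes over 72 s, if anything falls off the work surface, if the arm or the gripper's body presses on something with over 40 N, if the wrist force passes 120 N, or if a joint passes its speed limit or range.

## Working session

There is one attempt and no reset: what is moved stays moved. The work goes in short steps, Python scripts to look and compute and a shell command to move; the robot and the scene stay as the last step left them, time stands still between calls to the robot, and variables do not carry over. Pictures are saved under pics/ and viewed, and the job is handed in when it is done.

```bash
mkdir -p pics; python3 - <<'E'
from station import arm, optics
import cv2
s=arm.state();print(s)
for n in("top","side"):
    d=optics.snapshot(n);cv2.imwrite(f"pics/{n}0.png",d["color"]);print(n,d["fx"],d["fy"],d["cx"],d["cy"],d["world_from_camera"])
E
```

```text
{'t': 0.0, 'q': array([ 1.26909379,  0.32179937, -0.07009833,  1.45164516,  0.02262954,
        1.37078662, -0.05688693]), 'dq': array([-0.00023593, -0.00104391, -0.00051918, -0.00014705, -0.00236529,
        0.00102077,  0.00203128]), 'effort': array([ 3.51922199e-04, -4.91285491e+01, -4.03824449e-01, -3.12525880e+01,
       -6.40320126e-02,  4.37951123e-02,  1.70802819e-04]), 'eef_pos': array([ 201.66105035, -617.36248504,  221.491942  ]), 'orientation': array([ 2.05120425,  0.32861474, -2.05205663]), 'contact_force': array([ 0.05897909, -0.3468562 ,  0.51815929]), 'ft_torque': array([0.04258399, 0.06816976, 0.0074925 ]), 'finger_gap': 0.9958065394220161}
top 502.0548527040632 502.0548527040632 308.8941447440036 199.09461666935061 [[-2.00613966e-03 -9.97500684e-01  7.06283291e-02  4.50601062e+02]
 [-9.99990291e-01  1.72400047e-03 -4.05543404e-03 -6.61148093e+01]
 [ 3.92353496e-03 -7.06357792e-02 -9.97494457e-01  1.34346990e+03]
 [ 0.00000000e+00  0.00000000e+00  0.00000000e+00  1.00000000e+00]]
side 509.72457038517774 509.72457038517774 319.9395653817107 203.15759973531993 [[-8.86293158e-01 -3.32139438e-01  3.22750418e-01  2.04263336e+02]
 [-4.62968823e-01  6.53486194e-01 -5.98845275e-01  6.31632764e+02]
 [-1.20128090e-02 -6.80175851e-01 -7.32950547e-01  8.78183926e+02]
 [ 0.00000000e+00  0.00000000e+00  0.00000000e+00  1.00000000e+00]]
```

View pics/top0.png

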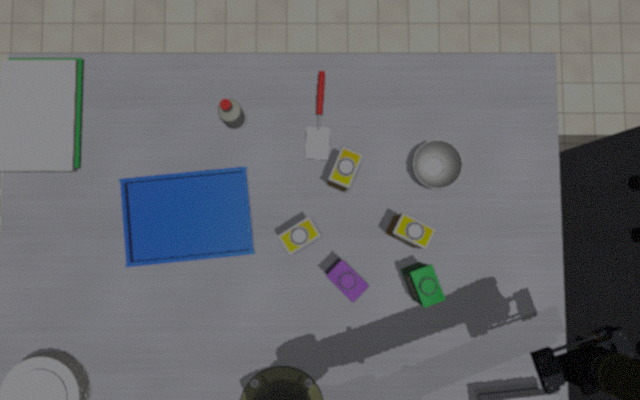

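View pics/side0.png

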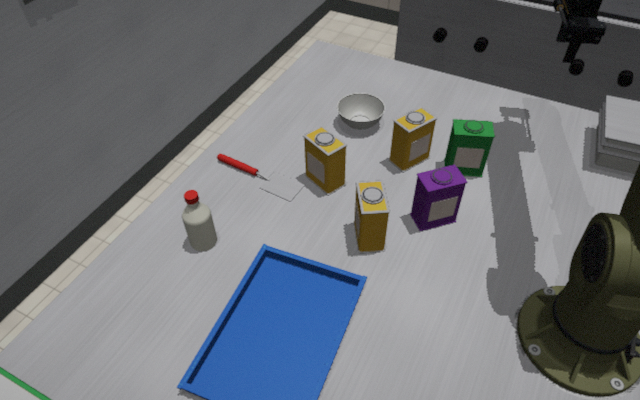

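The yellow tins' lids are at top (299,236), (346,167) and (414,231). The look-alikes to leave alone are purple (348,281) and green (427,286). The tray is around (187,216), the spatula blade (317,143), the bowl (436,164) and the bottle (229,111). Next is a close crop to check this.

```bash
python3 - <<'E'
import cv2
i=cv2.imread("pics/top0.png");c=i[140:310,270:450]
cv2.imwrite("pics/crop0.png",cv2.resize(c,None,fx=3.5,fy=3.5,interpolation=cv2.INTER_CUBIC)[:,:640])
c=i[160:275,110:265]
cv2.imwrite("pics/crop1.png",cv2.resize(c,None,fx=4,fy=4,interpolation=cv2.INTER_CUBIC))
E
```

```text
(no output)
```

View pics/crop0.png

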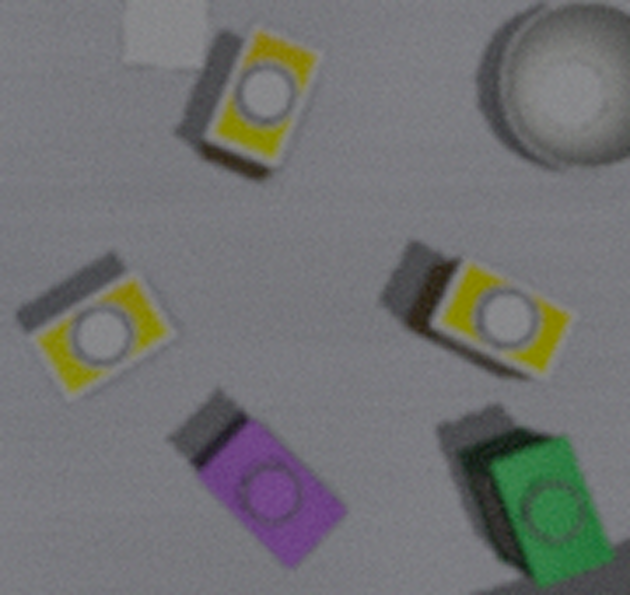

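View pics/crop1.png

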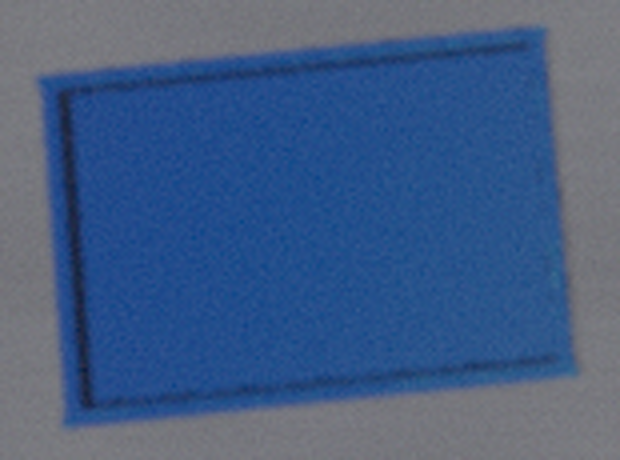

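```bash
cat > h.py <<'E'
import numpy as np
from station import arm, optics
from scipy.spatial.transform import Rotation as R
def ray(d,px,z):
    T=np.array(d["world_from_camera"]);v=np.array([(px[0]-d["cx"])/d["fx"],(px[1]-d["cy"])/d["fy"],1]);w=T[:3,:3]@v
    return T[:3,3]+w*(z-T[2,3])/w[2]
def rep():
    s=arm.state();M=R.from_rotvec(s["orientation"]).as_matrix()
    print("t",round(s["t"],2),"p",s["eef_pos"].round(1),"x",M[:,0].round(3),"yaw jaw",round(np.degrees(np.arctan2(M[1,1],M[0,1])),1),"F",s["contact_force"].round(2),"tq",s["ft_torque"].round(2),"gap",round(s["finger_gap"],3),"q",s["q"].round(2))
E
python3 - <<'E'
from h import *
d=optics.snapshot("top")
tins=dict(L=[(36,335),(134,272),(177,333),(70,400)],T=[(262,26),(322,50),(275,168),(205,140)],R=[(462,258),(577,318),(545,380),(430,320)])
lids=dict(L=(103,335),T=(266,95),R=(507,318))
for k in tins:
    P=np.array([ray(d,(270+u/3.5,140+v/3.5),130)[:2] for u,v in tins[k]])
    l=ray(d,(270+lids[k][0]/3.5,140+lids[k][1]/3.5),136)
    e=np.diff(np.vstack([P,P[:1]]),axis=0);n=np.linalg.norm(e,axis=1)
    print(k,"ctr",P.mean(0).round(1),"lid",l.round(1),"edges",n.round(1),"ang",np.degrees(np.arctan2(e[:,1],e[:,0])).round(1), "r",np.hypot(*l[:2]).round(0))
P=np.array([ray(d,(110+u/4,160+v/4),28)[:2] for u,v in [(42,77),(543,28),(577,375),(67,425)]])
e=np.diff(np.vstack([P,P[:1]]),axis=0);print("tray",P.round(0).tolist(),P.mean(0),np.linalg.norm(e,axis=1),np.degrees(np.arctan2(e[:,1],e[:,0])))
for k,px,z in(("bowl",(436,164),50),("bottle",(226,104),150),("blade",(317,160),3),("purple",(347,281),130),("green",(427,285),130)):print(k,ray(d,px,z).round(0))
rep()
E
```

```text
L ctr [448.1 -48.9] lid [448.1 -48.1 136. ] edges [80.2 51.4 86.7 50.4] ang [ -57.4 -144.9  121.8   27.7] r 451.0
T ctr [ 613.8 -161.6] lid [ 613.5 -161.1  136. ] edges [45.  89.  52.3 89.4] ang [-112.1  158.    68.   -26.7] r 634.0
R ctr [ 458.6 -324.3] lid [ 459.2 -325.4  136. ] edges [89.1 48.3 88.8 48.4] ang [-117.8  151.7   62.3  -28. ] r 563.0
tray [[597.0, 424.0], [629.0, 95.0], [401.0, 71.0], [370.0, 402.0]] [499.16726095 248.06039028] [330.60093981 228.89359075 332.48280587 228.34100264] [ -84.45196558 -174.05661644   95.45371309    5.47224861]
bowl [ 633. -402.   50.]
bottle [766. 129. 150.]
blade [651. -94.   3.]
purple [ 340. -162.  130.]
green [ 330. -354.  130.]
t 0.15 p [ 201.7 -617.5  221.7] x [-0.001  0.001 -1.   ] yaw jaw -71.9 F [0.98 0.72 0.71] tq [-0.05 -0.01  0.  ] gap 1.002 q [ 1.27  0.32 -0.07  1.45  0.02  1.37 -0.06]
```

```bash
python3 -m pendant '[[[10,12,0],[0,0,2]],[[30,35,0],[0,0,6]],[[57,65,0],[0,0,10]],[[84,95,0],[0,0,14]],[[111,126,0],[0,0,19]],[[138,156,0],[0,0,23]],[[164,186,0],[0,0,28]],[[190,215,0],[0,0,32]],[[215,244,0],[0,0,37]],[[237,268,0],[0,0,40]],[[251,285,0],[0,0,43]],[[257,293,0],[0,0,43.6]]]' 100; python3 -m pendant '[[[0,0,0],[0,0,0]],[[0,0,0],[0,0,0]]]'
python3 - <<'E'
from h import *
import cv2
rep();d=optics.snapshot("wrist");cv2.imwrite("pics/w1.png",d["color"]);print(d["tool_from_camera"],d["fx"],d["cx"],d["cy"])
E
```

```text
t: 1.15
eef_pos: [461.5, -320.3, 222.7]
orientation: [1.558, 0.94, -1.556]
contact_force: [-0.0, 1.0, 0.2]
finger_gap: 0.999
t: 1.32
eef_pos: [457.8, -326.0, 222.4]
orientation: [1.563, 0.932, -1.565]
contact_force: [1.0, -0.2, 0.2]
finger_gap: 1.005
t 1.32 p [ 457.8 -326.   222.4] x [-0.001 -0.001 -1.   ] yaw jaw -28.4 F [ 0.99 -0.17  0.18] tq [-0.12 -0.08  0.02] gap 1.005 q [ 0.92  0.16 -0.39  1.66  0.06  1.34  0.03]
[[-6.42482570e-04 -2.76068136e-01  9.61137852e-01 -1.61602135e+02]
 [ 9.99999721e-01 -5.42789168e-04  5.12554569e-04 -3.32735832e-01]
 [ 3.80195231e-04  9.61137914e-01  2.76068408e-01 -7.58217296e+01]
 [ 0.00000000e+00  0.00000000e+00  0.00000000e+00  1.00000000e+00]] 343.78593076631597 328.0699705544458 200.491622963053
```

View pics/w1.png

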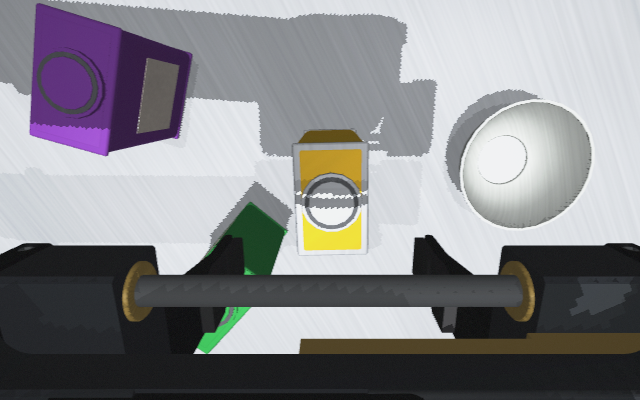

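The yellow tin's lid is at (331,203), between the fingers and squarely aligned. I'll check its position from this view.

```bash
cat >> h.py <<'E'
def wray(d,px,z):
    s=arm.state();M=R.from_rotvec(s["orientation"]).as_matrix();T=np.array(d["tool_from_camera"])
    W=np.eye(4);W[:3,:3]=M;W[:3,3]=s["eef_pos"]
    return ray(dict(d,world_from_camera=W@T),px,z)
E
python3 - <<'E'
from h import *
d=optics.snapshot("wrist");print(wray(d,(331,203),136));rep()
c=[wray(d,p,130) for p in((293,143),(369,143),(367,253),(296,255))];print(np.round(c,1),np.mean(c,0))
E
```

```text
[ 459.92916206 -326.05762008  136.        ]
t 1.42 p [ 457.  -327.3  222.4] x [-0.001 -0.001 -1.   ] yaw jaw -28.6 F [0.   0.2  0.35] tq [-0.07 -0.03 -0.04] gap 0.996 q [ 0.92  0.16 -0.39  1.66  0.06  1.34  0.03]
[[ 456.5 -274.   130. ]
 [ 505.4 -300.6  130. ]
 [ 464.6 -378.4  130. ]
 [ 413.6 -352.6  130. ]] [ 460.02318291 -326.38435104  130.        ]
```

```bash
python3 -m pendant '[[[1,0,-8],[0,0,0]],[[1,0,-25],[0,0,0]],[[1,0,-45],[0,0,0]],[[1,0,-65],[0,0,0]],[[1,0,-85],[0,0,0]],[[1,0,-103],[0,0,0]],[[1,0,-118],[0,0,0]],[[1,0,-130],[0,0,0]],[[1,0,-136],[0,0,0]],[[1,0,-136],[0,0,0]],[[1,0,-136],[0,0,0]]]' 100
python3 -m pendant '[[[0,0,0],[0,0,0]],[[0,0,0],[0,0,0]],[[0,0,0],[0,0,0]],[[0,0,0],[0,0,0]],[[0,0,0],[0,0,0]],[[0,0,0],[0,0,0]],[[0,0,0],[0,0,0]],[[0,0,0],[0,0,0]]]' 0 40; python3 -c "
from h import *
rep()"
```

```text
t: 2.33
eef_pos: [459.8, -325.4, 86.7]
orientation: [1.564, 0.933, -1.564]
contact_force: [0.0, 0.2, -0.3]
finger_gap: 1.004
t: 3.0
eef_pos: [460.1, -325.1, 86.8]
orientation: [1.563, 0.933, -1.563]
contact_force: [0.7, -1.1, 0.9]
finger_gap: 0.644
t 3.0 p [ 460.1 -325.1   86.8] x [ 0.001 -0.    -1.   ] yaw jaw -28.3 F [ 0.73 -1.06  0.89] tq [-0.05 -0.14  0.05] gap 0.644 q [ 0.91  0.27 -0.39  1.82  0.11  1.07 -0.02]
```

Gap 0.644 × 87 = 56 mm, so the tin is gripped. Now I lift it and heft.

```bash
python3 -m pendant '[[[0,0,3],[0,0,0]],[[0,0,10],[0,0,0]],[[0,0,22],[0,0,0]],[[0,0,36],[0,0,0]],[[0,0,50],[0,0,0]],[[0,0,60],[0,0,0]],[[0,0,64],[0,0,0]],[[0,0,64],[0,0,0]],[[0,0,64],[0,0,0]],[[0,0,64],[0,0,0]],[[0,0,64],[0,0,0]],[[0,0,64],[0,0,0]]]'; for i in 1 2 3 4;do python3 -m pendant '[[[0,0,0],[0,0,0]]]'; done;python3 -c "
from h import *
rep()"
```

```text
t: 4.0
eef_pos: [459.4, -324.6, 149.8]
orientation: [1.563, 0.935, -1.564]
contact_force: [-1.0, 1.2, -2.8]
finger_gap: 0.642
t: 4.08
eef_pos: [459.6, -324.7, 150.0]
orientation: [1.563, 0.934, -1.564]
contact_force: [-0.2, -0.4, -2.7]
finger_gap: 0.645
t: 4.17
eef_pos: [459.7, -324.8, 150.2]
orientation: [1.563, 0.934, -1.563]
contact_force: [-0.1, -0.0, -2.4]
finger_gap: 0.647
t: 4.25
eef_pos: [459.8, -324.8, 150.4]
orientation: [1.563, 0.934, -1.563]
contact_force: [-0.5, -0.0, -3.2]
finger_gap: 0.645
t: 4.33
eef_pos: [459.8, -324.9, 150.5]
orientation: [1.563, 0.934, -1.563]
contact_force: [-0.2, -0.3, -2.3]
finger_gap: 0.641
t 4.33 p [ 459.8 -324.9  150.5] x [-0.  0. -1.] yaw jaw -28.3 F [-0.23 -0.33 -2.33] tq [-0.02 -0.05 -0.02] gap 0.641 q [ 0.92  0.21 -0.39  1.75  0.08  1.2   0.01]
```

About 2.6 N, roughly 0.3 kg, so this tin is low. It goes in the far (+y) slot of the tray at (492,323), with yaw turned +34.

```bash
python3 -m pendant '[[[0,0,8],[0,0,0]],[[0,0,25],[0,0,0]],[[0,0,48],[0,0,0]],[[0,0,70],[0,0,0]],[[1,4,86],[0,0,0]],[[4,16,95],[0,0,0]],[[10,36,98],[0,0,0]],[[17,60,98],[0,0,0]],[[25,86,98],[0,0,0]],[[33,112,98],[0,0,0]],[[41,138,98],[0,0,0]],[[48,165,98],[0,0,0]]]'
python3 -m pendant '[[[5,28,0],[0,0,2]],[[9,56,0],[0,0,5]],[[12,84,0],[0,0,8]],[[14,112,0],[0,0,11]],[[15,140,0],[0,0,14]],[[15,168,0],[0,0,17]],[[14,196,0],[0,0,20]],[[12,224,0],[0,0,23]],[[9,252,0],[0,0,26]],[[5,280,0],[0,0,29]],[[1,308,0],[0,0,32]],[[-2,336,0],[0,0,33.8]]]'
python3 -m pendant '[[[-4,28,0],[0,0,0]],[[-7,55,0],[0,0,0]],[[-9,82,0],[0,0,0]],[[-11,106,0],[0,0,0]],[[-13,126,0],[0,0,0]],[[-14,140,0],[0,0,0]],[[-14,147,0],[0,0,0]],[[-14,147,0],[0,0,0]],[[-14,147,0],[0,0,0]]]'
python3 - <<'E'
from h import *
import cv2
rep();d=optics.snapshot("side");cv2.imwrite("pics/s1.png",d["color"])
E
```

```text
t: 5.33
eef_pos: [507.9, -157.5, 248.5]
orientation: [1.563, 0.934, -1.563]
contact_force: [0.8, 0.1, -3.9]
finger_gap: 0.642
t: 6.33
eef_pos: [504.5, 178.3, 248.7]
orientation: [1.135, 1.254, -1.136]
contact_force: [-0.3, 0.3, -2.9]
finger_gap: 0.64
t: 7.08
eef_pos: [491.5, 322.8, 248.4]
orientation: [1.137, 1.253, -1.139]
contact_force: [-0.2, 0.6, -2.5]
finger_gap: 0.643
t 7.08 p [491.5 322.8 248.4] x [-0.    -0.001 -1.   ] yaw jaw 5.5 F [-0.15  0.58 -2.49] tq [-0.04 -0.15 -0.01] gap 0.643 q [ 0.13  0.29 -0.91  1.55  0.23  1.42 -0.7 ]
```

View pics/s1.png

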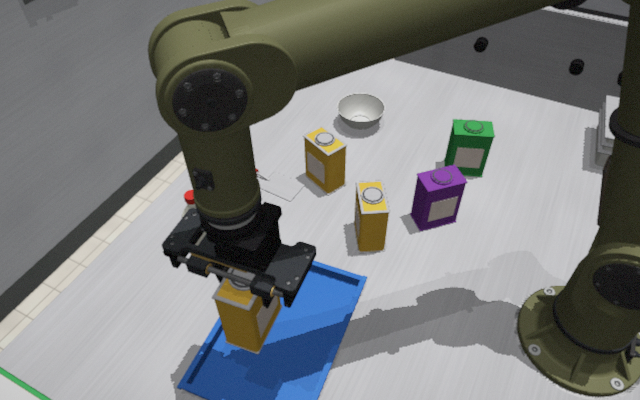

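```bash
python3 -m pendant '[[[0,0,-8],[0,0,0]],[[0,0,-25],[0,0,0]],[[0,0,-45],[0,0,0]],[[0,0,-65],[0,0,0]],[[0,0,-85],[0,0,0]],[[0,0,-105],[0,0,0]],[[0,0,-122],[0,0,0]],[[0,0,-135],[0,0,0]],[[0,0,-144],[0,0,0]],[[0,0,-150],[0,0,0]],[[0,0,-152],[0,0,0]],[[0,0,-152],[0,0,0]]]'
python3 -m pendant '[[[0,0,-1],[0,0,0]],[[0,0,-2],[0,0,0]],[[0,0,-3],[0,0,0]],[[0,0,-4],[0,0,0]],[[0,0,-4],[0,0,0]]]'; python3 -c "
from h import *
rep()"
```

```text
t: 8.13
eef_pos: [492.0, 323.1, 96.6]
orientation: [1.139, 1.253, -1.138]
contact_force: [0.4, 0.4, -2.4]
finger_gap: 0.641
t: 8.55
eef_pos: [491.9, 323.1, 92.6]
orientation: [1.138, 1.253, -1.138]
contact_force: [0.2, -0.1, -3.0]
finger_gap: 0.641
t 8.55 p [491.9 323.1  92.6] x [ 0. -0. -1.] yaw jaw 5.5 F [ 0.18 -0.12 -3.02] tq [ 0.02 -0.09  0.03] gap 0.641 q [ 0.08  0.42 -0.86  1.74  0.34  1.14 -0.79]
```

```bash
python3 -m pendant '[[[0,0,-0.5],[0,0,0]],[[0,0,-1],[0,0,0]],[[0,0,-1],[0,0,0]]]'; python3 -m pendant '[[[0,0,-0.5],[0,0,0]],[[0,0,-0.7],[0,0,0]],[[0,0,-0.7],[0,0,0]]]'
```

```text
t: 8.8
eef_pos: [492.0, 323.2, 91.9]
orientation: [1.138, 1.253, -1.138]
contact_force: [0.6, 0.3, -0.1]
finger_gap: 0.639
t: 9.05
eef_pos: [492.0, 323.2, 91.9]
orientation: [1.138, 1.252, -1.138]
contact_force: [-1.7, -1.6, 5.0]
finger_gap: 0.642
```

Touchdown confirmed (+5 N). I open, retreat, and move to tin L at (448,-48.5), jaw yaw 31.8, for a wrist check.

```bash
python3 -m pendant '[[[0,0,0],[0,0,0]],[[0,0,0],[0,0,0]],[[0,0,0],[0,0,0]],[[0,0,0],[0,0,0]],[[0,0,0],[0,0,0]],[[0,0,0],[0,0,0]]]' 100
python3 -m pendant '[[[0,0,5],[0,0,0]],[[0,0,18],[0,0,0]],[[0,0,38],[0,0,0]],[[0,0,62],[0,0,0]],[[0,0,88],[0,0,0]],[[0,0,112],[0,0,0]],[[-1,-6,128],[0,0,0]],[[-3,-20,134],[0,0,1]],[[-6,-42,135],[0,0,3]],[[-9,-68,135],[0,0,5]],[[-12,-95,135],[0,0,7]],[[-15,-123,135],[0,0,9]]]'
python3 -m pendant '[[[-3,-28,0],[0,0,2]],[[-6,-57,0],[0,0,4]],[[-9,-86,0],[0,0,6]],[[-12,-115,0],[0,0,8]],[[-15,-144,0],[0,0,10]],[[-18,-172,0],[0,0,12]],[[-21,-199,0],[0,0,14]],[[-24,-222,0],[0,0,16]],[[-27,-238,0],[0,0,17]],[[-29,-248.5,0],[0,0,17.3]],[[-29,-248.5,0],[0,0,17.3]],[[-29,-248.5,0],[0,0,17.3]]]'
python3 - <<'E'
from h import *
import cv2
rep();d=optics.snapshot("wrist");cv2.imwrite("pics/w2.png",d["color"])
rep();d=optics.snapshot("side");cv2.imwrite("pics/s2.png",d["color"])
E
```

```text
t: 9.55
eef_pos: [491.9, 323.1, 90.8]
orientation: [1.138, 1.253, -1.138]
contact_force: [-0.6, 0.0, 0.0]
finger_gap: 0.973
t: 10.55
eef_pos: [476.6, 199.9, 227.1]
orientation: [1.019, 1.319, -1.017]
contact_force: [0.6, 0.0, 0.2]
finger_gap: 1.002
t: 11.55
eef_pos: [448.2, -48.0, 226.8]
orientation: [0.792, 1.42, -0.791]
contact_force: [0.3, 0.6, 0.2]
finger_gap: 1.002
t 11.55 p [448.2 -48.  226.8] x [ 0.001 -0.    -1.   ] yaw jaw 31.8 F [0.3  0.61 0.24] tq [ 0.07 -0.12 -0.03] gap 1.002 q [ 0.7  -0.1  -0.6   1.89 -0.06  1.33  0.67]
t 11.6 p [448.2 -47.3 226.7] x [ 0.001  0.    -1.   ] yaw jaw 31.8 F [ 0.53 -0.25  0.21] tq [ 0.04 -0.11 -0.06] gap 1.001 q [ 0.7  -0.1  -0.61  1.89 -0.06  1.33  0.67]
```

View pics/w2.png

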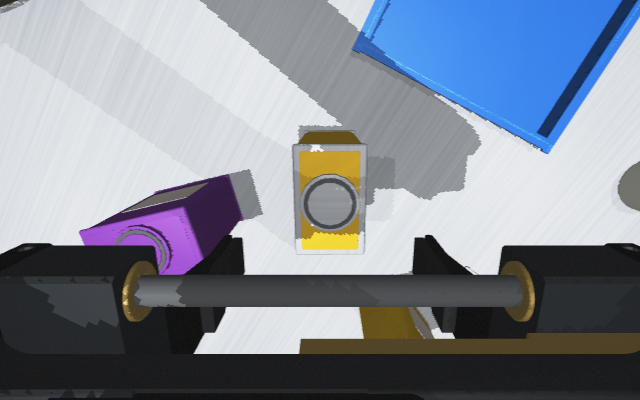

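View pics/s2.png

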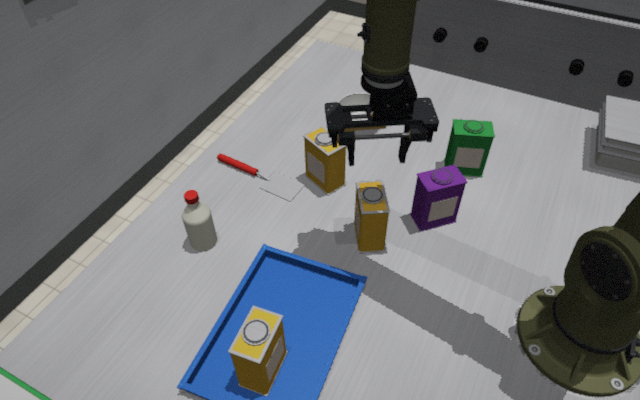

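The first tin stands upright in the tray at side (259,350). In the wrist view the lid at (330,203) is centred and square. Descend and grip.

```bash
python3 -m pendant '[[[0,0,-8],[0,0,0]],[[0,0,-25],[0,0,0]],[[0,0,-45],[0,0,0]],[[0,0,-65],[0,0,0]],[[0,0,-85],[0,0,0]],[[0,0,-103],[0,0,0]],[[0,0,-118],[0,0,0]],[[0,0,-132],[0,0,0]],[[0,0,-139],[0,0,0]],[[0,0,-140],[0,0,0]],[[0,0,-140],[0,0,0]]]' 100
python3 -m pendant '[[[0,0,0],[0,0,0]],[[0,0,0],[0,0,0]],[[0,0,0],[0,0,0]],[[0,0,0],[0,0,0]],[[0,0,0],[0,0,0]],[[0,0,0],[0,0,0]],[[0,0,0],[0,0,0]],[[0,0,0],[0,0,0]]]' 0 40
python3 -m pendant '[[[0,0,3],[0,0,0]],[[0,0,10],[0,0,0]],[[0,0,22],[0,0,0]],[[0,0,36],[0,0,0]],[[0,0,50],[0,0,0]],[[0,0,60],[0,0,0]],[[0,0,64],[0,0,0]],[[0,0,64],[0,0,0]],[[0,0,64],[0,0,0]],[[0,0,64],[0,0,0]],[[0,0,64],[0,0,0]],[[0,0,64],[0,0,0]]]'; for i in 1 2 3 ;do python3 -m pendant '[[[0,0,0],[0,0,0]]]'; done;python3 -c "
from h import *
rep()"
```

```text
t: 12.57
eef_pos: [447.7, -47.7, 85.7]
orientation: [0.791, 1.423, -0.791]
contact_force: [0.2, -0.0, 0.6]
finger_gap: 1.0
t: 13.23
eef_pos: [448.7, -48.1, 86.3]
orientation: [0.792, 1.42, -0.79]
contact_force: [1.6, 2.0, 0.6]
finger_gap: 0.64
t: 14.23
eef_pos: [447.3, -48.3, 149.2]
orientation: [0.791, 1.423, -0.792]
contact_force: [-0.4, -0.2, -7.1]
finger_gap: 0.641
t: 14.32
eef_pos: [447.5, -48.3, 149.4]
orientation: [0.791, 1.423, -0.792]
contact_force: [0.6, -0.6, -7.4]
finger_gap: 0.641
t: 14.4
eef_pos: [447.7, -48.3, 149.6]
orientation: [0.791, 1.422, -0.791]
contact_force: [-0.2, 1.0, -7.6]
finger_gap: 0.64
t: 14.48
eef_pos: [447.8, -48.4, 149.7]
orientation: [0.792, 1.422, -0.791]
contact_force: [-0.1, 0.4, -7.1]
finger_gap: 0.641
t 14.48 p [447.8 -48.4 149.7] x [-0.  0. -1.] yaw jaw 31.8 F [-0.06  0.42 -7.15] tq [-0.05 -0.11 -0.02] gap 0.641 q [ 0.69 -0.04 -0.63  2.   -0.02  1.17  0.63]
```

About 7.3 N, roughly 0.74 kg, so this is the full one. I set it back where it stood and fetch the third.

```bash
python3 -m pendant '[[[0,0,-6],[0,0,0]],[[0,0,-18],[0,0,0]],[[0,0,-32],[0,0,0]],[[0,0,-45],[0,0,0]],[[0,0,-54],[0,0,0]],[[0,0,-59],[0,0,0]],[[0,0,-61],[0,0,0]],[[0,0,-62],[0,0,0]],[[0,0,-63],[0,0,0]],[[0,0,-63],[0,0,0]],[[0,0,-63],[0,0,0]]]'
python3 -m pendant '[[[0,0,-0.3],[0,0,0]],[[0,0,-0.7],[0,0,0]],[[0,0,-0.7],[0,0,0]]]'
```

```text
t: 15.4
eef_pos: [448.3, -48.5, 87.4]
orientation: [0.792, 1.421, -0.791]
contact_force: [0.5, 0.3, -6.4]
finger_gap: 0.641
t: 15.65
eef_pos: [448.0, -48.4, 86.4]
orientation: [0.792, 1.421, -0.791]
contact_force: [-0.2, 0.6, -8.4]
finger_gap: 0.644
```

```bash
python3 -m pendant '[[[0,0,-0.4],[0,0,0]],[[0,0,-0.8],[0,0,0]],[[0,0,-0.8],[0,0,0]]]'; python3 -m pendant '[[[0,0,-0.4],[0,0,0]],[[0,0,-0.4],[0,0,0]],[[0,0,-0.4],[0,0,0]]]'
```

```text
t: 15.9
eef_pos: [448.1, -48.4, 86.3]
orientation: [0.791, 1.422, -0.792]
contact_force: [-3.2, 1.6, 3.7]
finger_gap: 0.64
t: 16.15
eef_pos: [448.1, -48.4, 86.2]
orientation: [0.791, 1.421, -0.792]
contact_force: [-3.7, 1.6, 7.4]
finger_gap: 0.639
```

```bash
python3 -m pendant '[[[0,0,0],[0,0,0]],[[0,0,0],[0,0,0]],[[0,0,0],[0,0,0]],[[0,0,0],[0,0,0]],[[0,0,0],[0,0,0]],[[0,0,0],[0,0,0]]]' 100
python3 -m pendant '[[[0,0,5],[0,0,0]],[[0,0,18],[0,0,0]],[[0,0,38],[0,0,0]],[[0,0,62],[0,0,0]],[[0,0,88],[0,0,0]],[[0,0,112],[0,0,0]],[[3,-2,130],[0,0,1]],[[12,-8,138],[0,0,4]],[[27,-18,141],[0,0,8]],[[45,-31,141],[0,0,12]],[[65,-44,141],[0,0,16]],[[85,-58,141],[0,0,20]]]'
python3 -m pendant '[[[20,-14,0],[0,0,4]],[[40,-28,0],[0,0,8]],[[57,-39,0],[0,0,12]],[[70,-48,0],[0,0,14]],[[78,-54,0],[0,0,15]],[[80.5,-55,0],[0,0,15]],[[80.5,-55,0],[0,0,15]],[[80.5,-55,0],[0,0,15]]]'
python3 - <<'E'
from h import *
import cv2
rep();d=optics.snapshot("wrist");cv2.imwrite("pics/w3.png",d["color"])
rep();d=optics.snapshot("side");cv2.imwrite("pics/s3.png",d["color"])
E
```

```text
t: 16.65
eef_pos: [448.0, -48.5, 85.0]
orientation: [0.792, 1.421, -0.791]
contact_force: [-0.5, 0.1, -0.3]
finger_gap: 0.963
t: 17.65
eef_pos: [533.8, -106.9, 226.6]
orientation: [0.519, 1.507, -0.519]
contact_force: [0.6, -0.3, 0.1]
finger_gap: 1.008
t: 18.32
eef_pos: [612.9, -160.5, 226.1]
orientation: [0.318, 1.548, -0.317]
contact_force: [-0.9, 0.3, -0.1]
finger_gap: 0.997
t 18.32 p [ 612.9 -160.5  226.1] x [-0.  0. -1.] yaw jaw 66.8 F [-0.95  0.3  -0.1 ] tq [ 0.03 -0.15  0.03] gap 0.997 q [ 0.68  0.34 -0.59  1.47  0.19  1.39  1.25]
t 18.37 p [ 612.8 -160.4  226.3] x [-0.  0. -1.] yaw jaw 66.8 F [-0.48  0.29 -0.4 ] tq [ 0.07 -0.11 -0.  ] gap 0.999 q [ 0.68  0.34 -0.59  1.47  0.19  1.39  1.25]
```

View pics/w3.png

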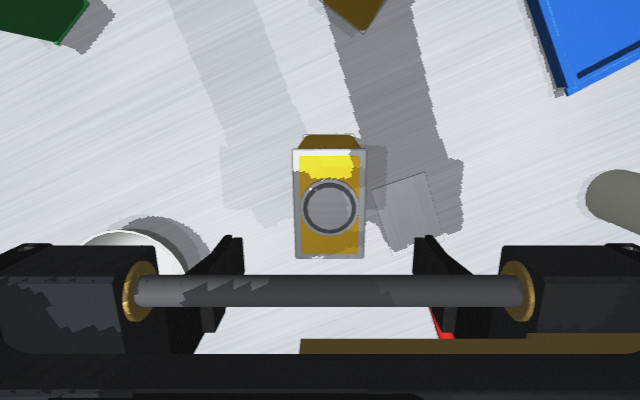

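View pics/s3.png

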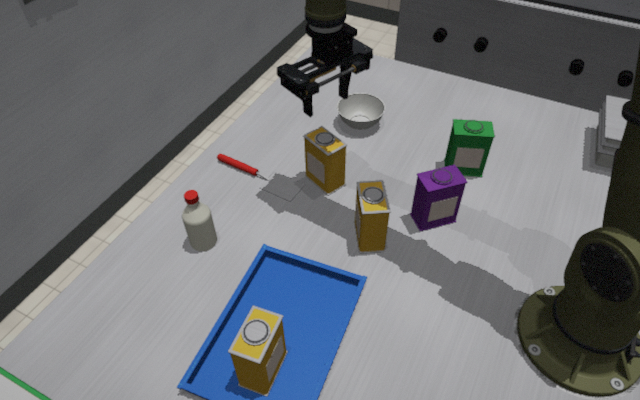

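```bash
python3 - <<'E'
from h import *
d=optics.snapshot("wrist");print(wray(d,(329,207),136))
c=[wray(d,p,130) for p in((293,149),(367,149),(365,258),(295,258))];print(np.mean(c,0));rep()
E
```

```text
[ 614.92223503 -160.56283111  136.        ]
[ 616.16615749 -160.23781011  130.        ]
t 18.47 p [ 612.9 -160.6  226.5] x [ 0. -0. -1.] yaw jaw 66.8 F [-0.38  0.04 -0.41] tq [ 0.04 -0.18  0.02] gap 0.999 q [ 0.68  0.34 -0.59  1.47  0.19  1.39  1.25]
```

Within 2 mm of the top-camera value, so I shift x by +2, descend, grip and heft.

```bash
python3 -m pendant '[[[2,0,-8],[0,0,0]],[[2,0,-25],[0,0,0]],[[2,0,-45],[0,0,0]],[[2,0,-65],[0,0,0]],[[2,0,-85],[0,0,0]],[[2,0,-103],[0,0,0]],[[2,0,-118],[0,0,0]],[[2,0,-132],[0,0,0]],[[2,0,-139],[0,0,0]],[[2,0,-140],[0,0,0]],[[2,0,-140],[0,0,0]]]' 100
python3 -m pendant '[[[0,0,0],[0,0,0]],[[0,0,0],[0,0,0]],[[0,0,0],[0,0,0]],[[0,0,0],[0,0,0]],[[0,0,0],[0,0,0]],[[0,0,0],[0,0,0]],[[0,0,0],[0,0,0]],[[0,0,0],[0,0,0]]]' 0 40
python3 -m pendant '[[[0,0,3],[0,0,0]],[[0,0,10],[0,0,0]],[[0,0,22],[0,0,0]],[[0,0,36],[0,0,0]],[[0,0,50],[0,0,0]],[[0,0,60],[0,0,0]],[[0,0,64],[0,0,0]],[[0,0,64],[0,0,0]],[[0,0,64],[0,0,0]],[[0,0,64],[0,0,0]],[[0,0,64],[0,0,0]],[[0,0,64],[0,0,0]]]'; for i in 1 2 3 ;do python3 -m pendant '[[[0,0,0],[0,0,0]]]'; done;python3 -c "
from h import *
rep()"
```

```text
t: 19.38
eef_pos: [615.3, -161.3, 85.9]
orientation: [0.318, 1.547, -0.318]
contact_force: [0.0, 0.4, -0.5]
finger_gap: 1.0
t: 20.05
eef_pos: [615.6, -161.3, 86.3]
orientation: [0.318, 1.547, -0.318]
contact_force: [-0.0, 0.4, 1.4]
finger_gap: 0.64
t: 21.05
eef_pos: [614.8, -161.3, 149.1]
orientation: [0.318, 1.549, -0.318]
contact_force: [0.3, -0.1, -2.8]
finger_gap: 0.645
t: 21.13
eef_pos: [615.0, -161.3, 149.4]
orientation: [0.318, 1.548, -0.318]
contact_force: [0.0, -0.0, -3.8]
finger_gap: 0.642
t: 21.22
eef_pos: [615.2, -161.3, 149.6]
orientation: [0.318, 1.548, -0.318]
contact_force: [-0.4, -0.6, -4.2]
finger_gap: 0.643
t: 21.3
eef_pos: [615.3, -161.3, 149.8]
orientation: [0.318, 1.548, -0.318]
contact_force: [0.4, 0.3, -2.8]
finger_gap: 0.646
t 21.3 p [ 615.3 -161.3  149.8] x [-0.  0. -1.] yaw jaw 66.8 F [ 0.41  0.27 -2.77] tq [-0.01 -0.16  0.06] gap 0.646 q [ 0.67  0.39 -0.58  1.56  0.22  1.25  1.22]
```

Also low (~3 N). It goes to the second slot (506,173) with yaw 95.5 (+28.7).

```bash
python3 -m pendant '[[[0,0,8],[0,0,0]],[[0,0,25],[0,0,0]],[[0,0,48],[0,0,0]],[[0,0,70],[0,0,0]],[[-1,3,86],[0,0,1]],[[-4,12,95],[0,0,3]],[[-10,30,98],[0,0,5]],[[-18,54,98],[0,0,8]],[[-27,80,98],[0,0,11]],[[-36,107,98],[0,0,14]],[[-45,134,98],[0,0,17]],[[-54,161,98],[0,0,20]]]'
python3 -m pendant '[[[-9,27,0],[0,0,2]],[[-18,54,0],[0,0,4]],[[-27,81,0],[0,0,6]],[[-35,107,0],[0,0,7.5]],[[-42,131,0],[0,0,8.5]],[[-48,151,0],[0,0,8.7]],[[-53,165,0],[0,0,8.7]],[[-55,173,0],[0,0,8.7]],[[-55,173,0],[0,0,8.7]],[[-55,173,0],[0,0,8.7]],[[-55,173,0],[0,0,8.7]]]'
python3 -c "
from h import *
rep()"
```

```text
t: 22.3
eef_pos: [559.3, 2.8, 247.0]
orientation: [0.039, 1.572, -0.039]
contact_force: [0.2, 0.9, -3.0]
finger_gap: 0.643
t: 23.22
eef_pos: [506.9, 171.3, 247.8]
orientation: [-0.075, 1.57, 0.074]
contact_force: [0.3, -0.7, -2.1]
finger_gap: 0.644
t 23.22 p [506.9 171.3 247.8] x [ 0.    -0.001 -1.   ] yaw jaw 95.4 F [ 0.34 -0.7  -2.1 ] tq [ 0.1  -0.11 -0.  ] gap 0.644 q [ 0.43  0.13 -0.87  1.67  0.1   1.38  1.21]
```

```bash
python3 -m pendant '[[[0,0,-8],[0,0,0]],[[0,0,-25],[0,0,0]],[[0,0,-45],[0,0,0]],[[0,0,-65],[0,0,0]],[[0,0,-85],[0,0,0]],[[0,0,-105],[0,0,0]],[[0,0,-122],[0,0,0]],[[0,0,-135],[0,0,0]],[[0,0,-144],[0,0,0]],[[0,0,-150],[0,0,0]],[[0,0,-152],[0,0,0]],[[0,0,-152],[0,0,0]]]'
python3 -m pendant '[[[0,0,-1],[0,0,0]],[[0,0,-2],[0,0,0]],[[0,0,-3],[0,0,0]],[[0,0,-4],[0,0,0]],[[0,0,-4],[0,0,0]]]'; python3 -m pendant '[[[0,0,-0.5],[0,0,0]],[[0,0,-1],[0,0,0]],[[0,0,-1],[0,0,0]]]'
```

```text
t: 24.22
eef_pos: [506.5, 172.6, 96.0]
orientation: [-0.075, 1.569, 0.075]
contact_force: [-0.6, 1.1, -2.4]
finger_gap: 0.639
t: 24.63
eef_pos: [506.4, 172.6, 92.0]
orientation: [-0.075, 1.569, 0.075]
contact_force: [-0.0, 0.2, -2.0]
finger_gap: 0.639
t: 24.88
eef_pos: [506.4, 172.7, 91.2]
orientation: [-0.075, 1.569, 0.075]
contact_force: [-0.3, -0.6, -0.4]
finger_gap: 0.644
```

```bash
python3 -m pendant '[[[0,0,-0.4],[0,0,0]],[[0,0,-0.7],[0,0,0]],[[0,0,-0.7],[0,0,0]]]'
```

```text
t: 25.13
eef_pos: [506.5, 172.7, 91.2]
orientation: [-0.076, 1.569, 0.075]
contact_force: [-1.7, -0.2, 5.9]
finger_gap: 0.644
```

```bash
python3 -m pendant '[[[0,0,0],[0,0,0]],[[0,0,0],[0,0,0]],[[0,0,0],[0,0,0]],[[0,0,0],[0,0,0]],[[0,0,0],[0,0,0]],[[0,0,0],[0,0,0]]]' 100
python3 -m pendant '[[[0,0,5],[0,0,0]],[[0,0,18],[0,0,0]],[[0,0,38],[0,0,0]],[[0,0,62],[0,0,0]],[[0,0,88],[0,0,0]],[[0,0,112],[0,0,0]],[[-1,-3,128],[0,0,-2]],[[-4,-12,135],[0,0,-6]],[[-8,-28,136],[0,0,-11]],[[-13,-47,136],[0,0,-16]],[[-18,-67,136],[0,0,-21]],[[-23,-87,136],[0,0,-26]]]'
python3 -m pendant '[[[-5,-20,0],[0,0,-5]],[[-11,-42,0],[0,0,-10]],[[-17,-64,0],[0,0,-15]],[[-22,-86,0],[0,0,-20]],[[-27,-105,0],[0,0,-25]],[[-31,-119,0],[0,0,-30]],[[-34,-129,0],[0,0,-34]],[[-35.4,-133.7,0],[0,0,-37]],[[-35.4,-133.7,0],[0,0,-37.6]],[[-35.4,-133.7,0],[0,0,-37.6]],[[-35.4,-133.7,0],[0,0,-37.6]]]'
python3 - <<'E'
from h import *
import cv2
rep();d=optics.snapshot("wrist");cv2.imwrite("pics/w4.png",d["color"])
d=optics.snapshot("top");cv2.imwrite("pics/t4.png",d["color"])
d=optics.snapshot("side");cv2.imwrite("pics/s4.png",d["color"])
E
```

```text
t: 25.63
eef_pos: [506.4, 172.6, 90.2]
orientation: [-0.075, 1.569, 0.075]
contact_force: [0.2, -0.2, 0.2]
finger_gap: 0.969
t: 26.63
eef_pos: [483.3, 85.4, 227.7]
orientation: [0.283, 1.55, -0.283]
contact_force: [-0.0, -0.3, -0.4]
finger_gap: 1.002
t: 27.55
eef_pos: [448.3, -47.3, 226.9]
orientation: [0.789, 1.422, -0.788]
contact_force: [-0.4, 0.3, -1.2]
finger_gap: 0.998
t 27.55 p [448.3 -47.3 226.9] x [ 0.001 -0.    -1.   ] yaw jaw 32.0 F [-0.38  0.33 -1.16] tq [ 0.02 -0.16 -0.03] gap 0.998 q [ 0.72 -0.1  -0.62  1.89 -0.06  1.33  0.67]
```

View pics/w4.png

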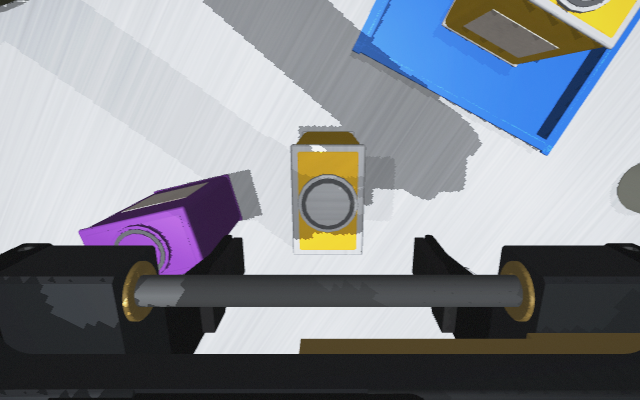

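View pics/s4.png

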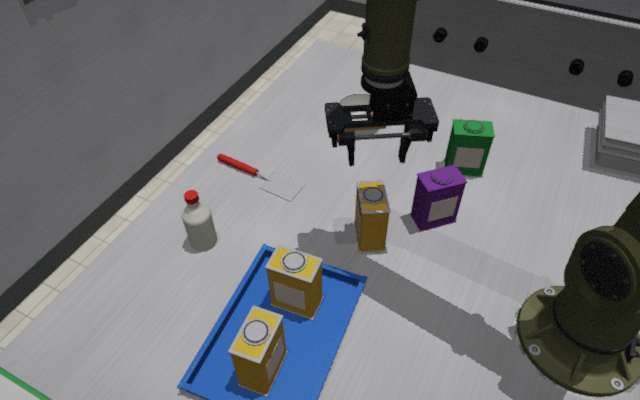

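View pics/t4.png

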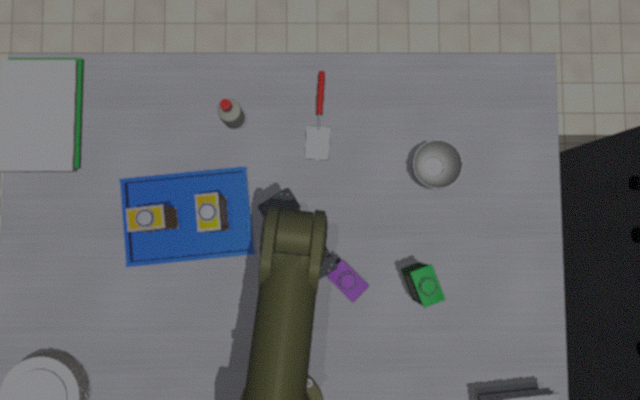

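Both low tins stand upright in the tray at top (145,218) and (208,211), and the bowl, bottle and spatula haven't moved. The full tin is centred in the wrist view at (328,203). Regrip and lift by 170 mm.

```bash
python3 -m pendant '[[[0,0,-8],[0,0,0]],[[0,0,-25],[0,0,0]],[[0,0,-45],[0,0,0]],[[0,0,-65],[0,0,0]],[[0,0,-85],[0,0,0]],[[0,0,-103],[0,0,0]],[[0,0,-118],[0,0,0]],[[0,0,-132],[0,0,0]],[[0,0,-139],[0,0,0]],[[0,0,-140],[0,0,0]],[[0,0,-140],[0,0,0]]]' 100
python3 -m pendant '[[[0,0,0],[0,0,0]],[[0,0,0],[0,0,0]],[[0,0,0],[0,0,0]],[[0,0,0],[0,0,0]],[[0,0,0],[0,0,0]],[[0,0,0],[0,0,0]],[[0,0,0],[0,0,0]],[[0,0,0],[0,0,0]]]' 0 45
python3 -m pendant '[[[0,0,3],[0,0,0]],[[0,0,10],[0,0,0]],[[0,0,24],[0,0,0]],[[0,0,42],[0,0,0]],[[0,0,62],[0,0,0]],[[0,0,82],[0,0,0]],[[0,0,102],[0,0,0]],[[0,0,122],[0,0,0]],[[0,0,140],[0,0,0]],[[0,0,155],[0,0,0]],[[0,0,165],[0,0,0]],[[0,0,170],[0,0,0]]]'
python3 -m pendant '[[[0,0,0],[0,0,0]],[[0,0,0],[0,0,0]],[[0,0,0],[0,0,0]],[[0,0,0],[0,0,0]],[[0,0,0],[0,0,0]],[[0,0,0],[0,0,0]],[[0,0,0],[0,0,0]],[[0,0,0],[0,0,0]]]'
python3 - <<'E'
from h import *
import cv2
rep()
d=optics.snapshot("side");cv2.imwrite("pics/s5.png",d["color"])
rep();print(abs(arm.state()["dq"]).max())
E
```

```text
t: 28.62
eef_pos: [447.7, -47.8, 86.0]
orientation: [0.79, 1.423, -0.79]
contact_force: [0.3, 0.1, 0.6]
finger_gap: 0.997
t: 29.28
eef_pos: [448.3, -48.1, 86.5]
orientation: [0.79, 1.422, -0.79]
contact_force: [-0.1, 0.7, 1.1]
finger_gap: 0.645
t: 30.28
eef_pos: [447.9, -48.0, 257.1]
orientation: [0.79, 1.422, -0.79]
contact_force: [0.6, -0.1, -6.5]
finger_gap: 0.638
t: 30.95
eef_pos: [447.9, -48.1, 256.2]
orientation: [0.79, 1.423, -0.79]
contact_force: [0.1, 0.2, -7.4]
finger_gap: 0.64
t 30.95 p [447.9 -48.1 256.2] x [-0.  0. -1.] yaw jaw 31.9 F [ 0.1   0.16 -7.43] tq [ 0.01 -0.11  0.  ] gap 0.64 q [ 0.73 -0.12 -0.62  1.84 -0.07  1.39  0.68]
t 31.0 p [448.  -48.  256.2] x [ 0.  0. -1.] yaw jaw 31.9 F [-0.3  -0.18 -8.02] tq [ 0.   -0.06 -0.  ] gap 0.642 q [ 0.73 -0.12 -0.62  1.84 -0.07  1.39  0.68]
0.002296927506470116
```

View pics/s5.png

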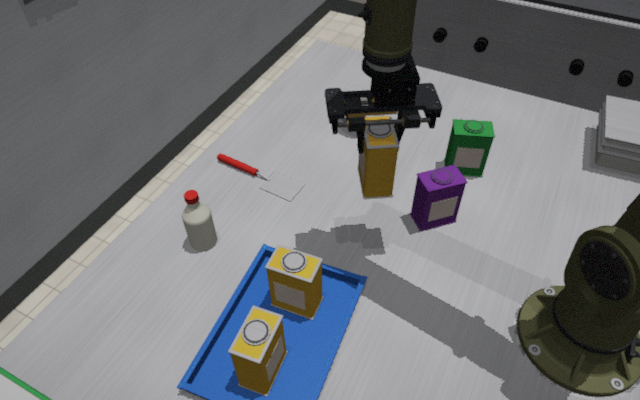

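The full tin is held upright and still, its underside about 170 mm up. The other two are upright in the tray at side (295,283) and (259,350). Handing in.

```bash
python3 -c "
from station import arm
print(arm.finish_job())"
```

```text
the job is handed in; nothing more can be done
None
```

I lifted all three yellow tins and compared their weights. The tins at top-camera pixels (414,231) and (346,167) read about 2.6 N and 3.3 N, so they are the low ones. The one at (299,236) read about 7.3 N, so it is the full one.

Both low tins were lowered into the blue tray until the force reading showed contact, then released. The full tin went back down on its own spot after weighing, and I picked it up again last.

**Last checks:**
- **Full tin:** it is held upright and still, with its underside about 170 mm above the worktop, and still reads about 7.4 to 8 N.
- **Low tins:** both stand upright in the tray.
- **Other items:** the bottle, spatula, and green and purple look-alikes are where they started in the last side picture. The arm hid most of the bowl there, but it was unmoved in the last top picture, taken just before the final lift.
- **Time:** the job took 31 s of the 72 s allowed.

No check failed. The one disagreement was a 2 mm difference between the wrist and top cameras on the last low tin, which I corrected before gripping it.

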